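# Put the glass jars into their return holders

### The arm

A 7-joint arm with a two-finger parallel gripper is mounted at the origin on the work surface. World frame = base frame: x ahead of the robot, y to its left, z up, the work surface at z = 0. Lengths are in m, angles in rad, forces in N, time in s.
With the tool pointing down it reaches from about 0.425 to 0.925 m from the base axis. Payload 6.8 kg.
Tool frame: the origin (TCP) lies midway between the tips of the shut fingers; the grasp point (between the pads) lies 19 mm behind it; y points along the fingers, z is the direction in which the jaws open and shut, and the axes are right-handed (so a half turn about y gives the same grasp; the last joint's range is limited). The gripper opens to 85 mm and grips with 20 to 120 N. Pads are 22 mm wide; open, the fingers measure 114 mm over their backs; the gripper's body (76 mm by 85 mm) begins 54 mm behind the grasp point. The pads swing forward as they close: fully open they stand 13 mm farther back than shut.
Start: joints at [-1.231, 0.477, 0.022, 1.555, -0.011, 1.109, -0.083], TCP at [0.292, 0.608, 0.231] pointing down, gripper open.
Joint ranges: [-2.96, 2.96], [-0.34, 2.1], [-1.41, 1.46], [0.24, 2.44], [-1.37, 4.51], [0.17, 1.92], [-2.96, 2.96]. Speed limits (rad/s): [2.39, 2.39, 3.14, 3.14, 3.14, 3.14, 3.14].

### API

Orientations are given as a rotation vector (axis times angle).
In Python, from bench import r gives the robot as it stands.
- The arm moves only by the tool send_rows, never from a script. Its argument "rows" is text: rows parted by semicolons, each of 6 numbers parted by spaces: the shift along the world's x, y, z in m, then the turn, a rotation vector about the world's x, y, z in rad. A call has 1 to 20 rows; each row shifts and turns the commanded pose from where the row before left it; what a row does not reach is not made up. A row lasts 1/10 s, in which the tool goes at most 50 mm and 8.59 degrees, less where a joint would pass 70% of its speed; a pose out of reach is approached as far as the arm can. A call is refused whole if a number of a shift passes 0.05 or a number of a turn 0.15, either way. A call with a gripper value outside its range is refused whole. "grip" is the finger opening in m, from 0 to 0.0854, set as the call begins (left out, the last holds). The fingers move at their own pace and stop on an object; "grip_force" is the grip in N (left out, the last holds). Time passes only in rows, so rows that do not move let the fingers close. It gives the time, the measured TCP pose, the force and the opening at its end, in the units of the state.
- r.get_obs(): the state, without advancing time (a new reading comes with each control period).
- r.grab_frame(name): name is "scene" or "side" or "wrist"; returns a dict with "pixels" (420x560x3 uint8, red, green, blue), "intrinsics" (3x3 intrinsics, pixels), "k1" (the pictures are not rectified: a ray, as slopes to the right and down, at radius r is drawn at 1 + k1 r^2 times it, then the intrinsics apply), "position" and "orientation" of the camera in the world. Camera axes: x right, y up, looking along -z (the intrinsics and any distortion apply to the point x, -y, -z); pixel columns grow to the right and rows downward; lengths in m; the calibration is good to about 2 mm. A picture is of the moment at which its call begins. There is no depth.
- r.hand_in(): hands the job in, once; it reports no verdict.
The state is a dict: "clock": time; "joints": joint angles; "qvel": joint speeds; "tau": joint torques, N m; "tcp_pos": TCP position; "orientation": TCP orientation; "contact_force": force on the tool from outside, world axes, zero at the start; "moment": the same for the moment, N m; "grip_width": finger opening in m.
Only numpy, scipy, OpenCV 4.12 (cv2) and the standard library are available. Lean on these libraries where they do the work, as an engineer would, in place of code of your own. Each camera call takes 0.05 s, during which the arm holds its last target.

### The job

Pick out the three lidded glass jars for the glass return and stand each one upright on the floor of the round grey holder for its size: the largest jar in the widest holder, the middle-sized jar in the middle-sized holder and the smallest jar in the narrowest. They are glass, so set them down without dropping them or knocking any over, and leave the cup, foil tray, spoon and caddy where they are.

Things in the scene. Friction and masses are not known exactly. Their poses are not given: they have to be found in the camera images.
- jar_large_center (a point): The largest of three closed clear-glass jam jars, each with a flat plain aluminium screw lid; a round straight-sided cylinder 62 mm in diameter and 90 mm tall overall (the lid, the top 14 mm, is 58 mm across), standing upright. This point is on its axis, half-way up (45 mm above its underside); z is up along the axis.
- jar_medium_center (a point): The middle-sized of three closed clear-glass jam jars, each with a flat plain aluminium screw lid; a round straight-sided cylinder 50 mm in diameter and 82 mm tall overall (the lid, the top 14 mm, is 46 mm across), standing upright. This point is on its axis, half-way up (41 mm above its underside); z is up along the axis.
- jar_small_center (a point): The smallest of three closed clear-glass jam jars, each with a flat plain aluminium screw lid; a round straight-sided cylinder 38 mm in diameter and 74 mm tall overall (the lid, the top 14 mm, is 34 mm across), standing upright. This point is on its axis, half-way up (37 mm above its underside); z is up along the axis.
- holder_wide: The widest of three round shallow grey plastic holders (open-topped dishes) fixed to the shelf: inside diameter 82 mm, outside 90 mm, 12 mm high, floor 3 mm thick. Origin at the centre of its underside, on the shelf (height 0); z up.
- holder_middle: The middle-sized of three round shallow grey plastic holders (open-topped dishes) fixed to the shelf: inside diameter 70 mm, outside 78 mm, 12 mm high, floor 3 mm thick. Origin at the centre of its underside, on the shelf (height 0); z up.
- holder_narrow: The narrowest of three round shallow grey plastic holders (open-topped dishes) fixed to the shelf: inside diameter 58 mm, outside 66 mm, 12 mm high, floor 3 mm thick. Origin at the centre of its underside, on the shelf (height 0); z up.
- cup: Bystander: an open white plastic drinking cup standing upright, 70 mm across the rim, 85 mm tall. Origin at the centre of its underside, z up.
- foil_tray: Bystander: an open rectangular aluminium foil tray, about 156 x 121 mm over the rim, 32 mm high. Origin at the centre of its underside, x along its long side.
- spoon: Bystander: a white plastic spoon 160 mm long lying flat, along its own x. Origin under its middle.
- caddy: Bystander: an orange food waste caddy with a shut lid and a button latch, 200 x 180 mm (196 mm over the grey carrying handle) and 200 mm high. Origin at the centre of its underside, x along the longer side, z up.
Mind the look-alikes: they are no part of the job. Leave any black, purple or red look-alike of the part that bears jar_large_center alone.

How it is judged:
By the outcome, as a careful person would: the job done as asked, in the order asked, and still so for the second after the job is handed in, with the robot touching nothing.
It also fails if it takes over 109 s, if anything falls off the work surface, if the arm or the gripper's body presses on something with over 40 N, if the wrist force passes 120 N, or if a joint passes its speed limit or range.

## Working session

There is one attempt and no reset: what is moved stays moved. The work goes in short steps, Python scripts to look and compute and a tool call to move; the robot and the scene stay as the last step left them, time stands still between calls to the robot, and variables do not carry over. Pictures are saved under pics/ and viewed, and the job is handed in when it is done.

Besides the shell and the picture viewer there is one more tool, called after "Call:" by a JSON object that holds its "name" and its "arguments". send_rows: Moves the arm, as the interface text tells. Its arguments: {"type":"object","properties":{"rows":{"type":"string"},"grip":{"type":"number"},"grip_force":{"type":"number"}},"required":["rows"]}

```bash
ls; mkdir -p pics; python3 - <<'E'
from bench import r
import cv2
print(r.get_obs())
for n in ["scene","side","wrist"]:
    f=r.grab_frame(n); cv2.imwrite(f"pics/{n}0.png",f["pixels"][:,:,::-1])
    print(n,f["intrinsics"],f["k1"],f["position"],f["orientation"])
E
```

```text
pics
{'clock': 0.0, 'joints': array([-1.23109679,  0.47780439,  0.02233067,  1.55643816, -0.0114904 ,
        1.10930481, -0.08306458]), 'qvel': array([-1.42025534e-03,  4.42529934e-04,  6.60968084e-04, -3.75097343e-04,
       -9.64223061e-04,  5.87464945e-05, -4.70175072e-05]), 'tau': array([-1.46516404e-04, -5.96459234e+01,  1.60778258e+00, -2.81176096e+01,
        1.25245628e-02,  9.57439392e-03, -7.10481615e-06]), 'tcp_pos': array([0.29201963, 0.60791161, 0.23032828]), 'orientation': array([-1.54394259,  0.35141299, -0.35098974]), 'contact_force': array([0.80009637, 0.13841422, 0.17759457]), 'moment': array([ 0.02361586,  0.00833831, -0.02291004]), 'grip_width': 0.08523944420216503}
scene [[450.71748486   0.         280.94797158]
 [  0.         450.71748486 203.56505482]
 [  0.           0.           1.        ]] -0.13630645120263146 [1.01232285 1.03228699 1.00956585] [0.29355375 1.12096114 2.46503384]
side [[381.0776034    0.         278.57981135]
 [  0.         381.0776034  209.6813747 ]
 [  0.           0.           1.        ]] -0.10966552461036812 [ 0.05919325 -0.47151616  0.84939034] [ 0.66889028 -0.24246128 -0.63702165]
wrist [[375.84934343   0.         281.83060536]
 [  0.         375.84934343 206.02383202]
 [  0.           0.           1.        ]] 0.016716851573733905 [0.22947941 0.63898541 0.3728876 ] [-0.24961961 -0.15579265  1.11429315]
```

View pics/scene0.png

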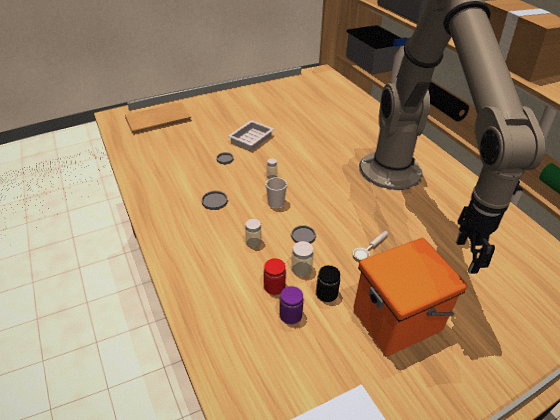

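View pics/side0.png

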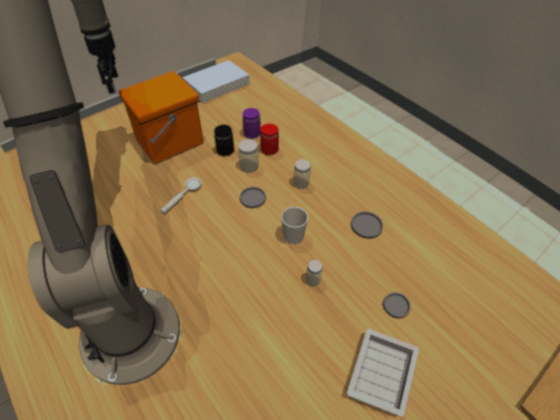

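View pics/wrist0.png

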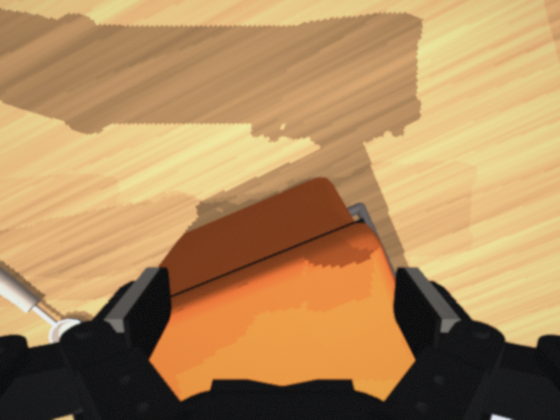

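```bash
cat > h.py <<'E'
import numpy as np, cv2
from scipy.spatial.transform import Rotation as R
from scipy.optimize import least_squares
from bench import r
def rays(f,uv):
    K=f["intrinsics"];uv=np.atleast_2d(np.float64(uv))
    d=np.c_[(uv[:,0]-K[0,2])/K[0,0],(uv[:,1]-K[1,2])/K[1,1]]
    s=d.copy()
    for _ in range(30): s=d/(1+f["k1"]*(s**2).sum(1))[:,None]
    D=np.c_[s[:,0],-s[:,1],-np.ones(len(s))]
    return R.from_rotvec(f["orientation"]).apply(D)
def proj(f,P):
    K=f["intrinsics"];c=R.from_rotvec(f["orientation"]).inv().apply(np.atleast_2d(P)-f["position"])
    s=np.c_[c[:,0]/-c[:,2],-c[:,1]/-c[:,2]]
    s=s*(1+f["k1"]*(s**2).sum(1))[:,None]
    return s*[K[0,0],K[1,1]]+[K[0,2],K[1,2]]
def onplane(f,uv,z):
    d=rays(f,uv);p=np.array(f["position"]);return p+d*((z-p[2])/d[:,2])[:,None]
def tri(obs):
    A=np.zeros((3,3));b=np.zeros(3)
    for f,uv in obs:
        d=rays(f,uv)[0];d/=np.linalg.norm(d);M=np.eye(3)-np.outer(d,d);A+=M;b+=M@np.array(f["position"])
    X=np.linalg.solve(A,b);e=[np.linalg.norm(proj(f,X)[0]-uv) for f,uv in obs];return X,e
def save(n,img): cv2.imwrite(n,np.ascontiguousarray(img[:,:,::-1]))
def crop(n,f,x0,y0,x1,y1,k):
    c=f["pixels"][y0:y1,x0:x1];save(n,cv2.resize(c,None,fx=k,fy=k,interpolation=cv2.INTER_NEAREST))
E
python3 - <<'E'
from h import *
import pickle
F={n:r.grab_frame(n) for n in ["scene","side"]}
pickle.dump(F,open("F0.pkl","wb"))
crop("pics/c1.png",F["scene"],190,140,350,330,3); crop("pics/c2.png",F["side"],210,100,420,325,2)
crop("pics/c2b.png",F["side"],200,100,400,250,4)
O={"L":((302,246),(249,147)),"M":((253,225),(302,166)),"S":((272,162),(314,267)),"hM?":((303,235),(253,197)),"hW?":((215,200),(367,225)),"hN":((225,158),(397,305)),"black":((328,272),(224,132)),"red":((275,265),(269,131)),"purple":((292,295),(252,115))}
for k,(a,b) in O.items():
    print(k,*tri([(F["scene"],a),(F["side"],b)]))
E
```

```text
L [0.54384531 0.27730971 0.0876418 ] [np.float64(0.45258127126582415), np.float64(0.42160209368058676)]
M [0.62711984 0.1253461  0.07383748] [np.float64(0.2964194479469144), np.float64(0.30265916161044776)]
S [ 0.42827029 -0.15182231  0.06597166] [np.float64(0.2737861308763712), np.float64(0.4108892284368298)]
hM? [0.47517663 0.16752621 0.00358356] [np.float64(0.5077253298801614), np.float64(0.5395818339727434)]
hW? [ 0.6660952  -0.11541415  0.00321763] [np.float64(0.8435242508687906), np.float64(1.0356886053396281)]
hN [ 0.54326003 -0.33332774  0.00417992] [np.float64(0.7042268021542444), np.float64(1.1281243700817136)]
black [0.52568046 0.38984936 0.08382841] [np.float64(0.4837713027863174), np.float64(0.4096599183146267)]
red [0.64218245 0.30516025 0.08394146] [np.float64(0.2636961237133419), np.float64(0.22466803457602746)]
purple [0.64921386 0.41242757 0.08116711] [np.float64(1.205384492680445), np.float64(0.9221123124814584)]
```

View pics/c1.png

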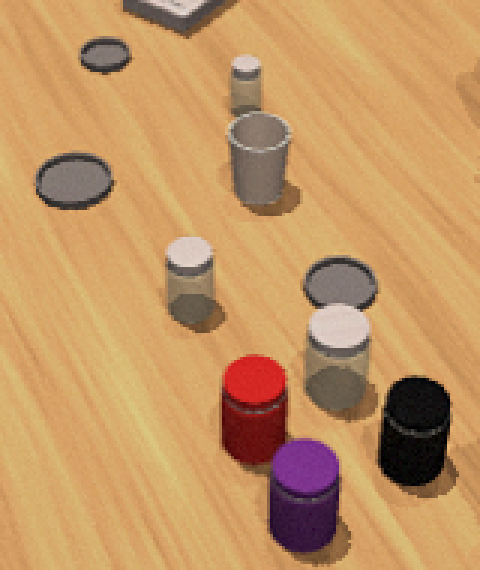

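View pics/c2b.png

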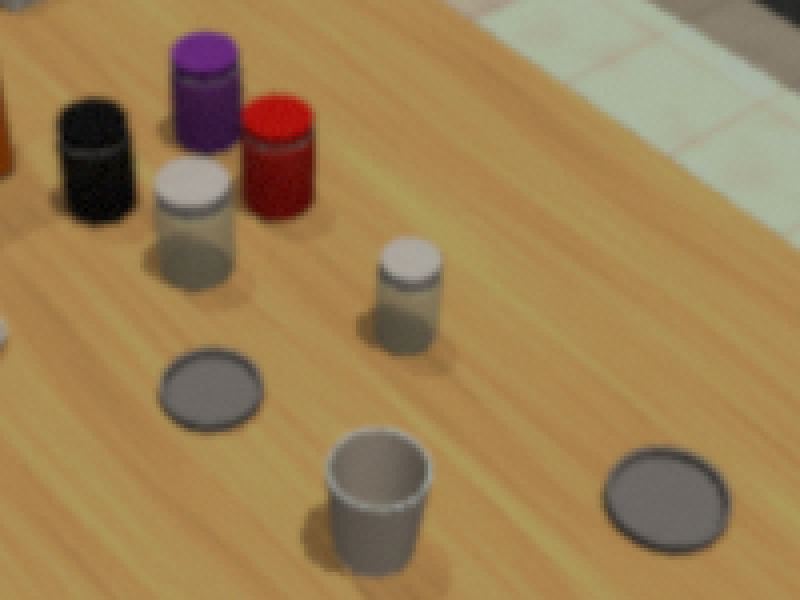

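```bash
cat >> h.py <<'E'
def comp(f,uv,maskfn,win=30):
    m=maskfn(f["pixels"]).astype(np.uint8)
    x,y=map(int,uv); w=np.zeros_like(m); w[max(0,y-win):y+win,max(0,x-win):x+win]=1; m*=w
    n,l,st,c=cv2.connectedComponentsWithStats(m)
    i=l[y,x]
    assert i>0,("seed off",uv)
    k=(l==i).astype(np.uint8)
    cs,_=cv2.findContours(cv2.resize(k,None,fx=4,fy=4,interpolation=cv2.INTER_LINEAR) if 0 else k,cv2.RETR_EXTERNAL,cv2.CHAIN_APPROX_NONE)
    return k,cs[0][:,0,:]
def fitcyl(obs,p0,hs,fixz=None):
    """obs: (frame, hull pts px); cylinder of rings hs rel to z ; params x,y,z,R"""
    t=np.linspace(0,2*np.pi,72,endpoint=False)
    def res(p):
        z=p[2] if fixz is None else fixz
        out=[]
        for f,c in obs:
            P=np.vstack([np.c_[p[0]+p[3]*np.cos(t),p[1]+p[3]*np.sin(t),0*t+z+h] for h in hs])
            H=cv2.convexHull(proj(f,P).astype(np.float32))
            # pixel-centre contour lies ~0.5px inside
            out+= [cv2.pointPolygonTest(H,(float(a),float(b)),True)-0.5 for a,b in c]
        return np.array(out)
    s=least_squares(res,p0,loss="soft_l1",f_scale=0.5,diff_step=1e-4,x_scale=[.01]*4)
    return s.x,np.sqrt(np.mean(s.fun**2))
def sat(px):
    h=cv2.cvtColor(px,cv2.COLOR_RGB2HSV);return h[...,1].astype(int),h[...,2].astype(int)
grey=lambda px:(sat(px)[0]<75)&(sat(px)[1]<150)
white=lambda px:(sat(px)[0]<50)&(sat(px)[1]>165)
E
python3 - <<'E'
from h import *
import pickle
F=pickle.load(open("F0.pkl","rb"))
O={"hA":((303,235),(253,197),grey),"hB":((215,200),(367,225),grey),"hC":((225,158),(397,305),grey),"L":((302,250),(249,147),white),"M":((253,225),(302,166),white),"S":((272,162),(314,267),white)}
for k,(a,b,mf) in O.items():
    for n,uv in zip(("scene","side"),(a,b)):print(k,n,F[n]["pixels"][uv[1],uv[0]],sat(F[n]["pixels"])[0][uv[1],uv[0]])
    try:
        obs=[]
        for n,uv in zip(("scene","side"),(a,b)):
            kk,c=comp(F[n],uv,mf); print(cv2.boundingRect(c),kk.sum()); obs.append((F[n],cv2.convexHull(c)[:,0,:] if k[0]=="h" else c))
        X,_=tri([(F["scene"],a),(F["side"],b)])
        print(fitcyl(obs,[*X,.035],[0,.012] if k[0]=="h" else [0],0 if k[0]=="h" else None))
    except AssertionError as e: print(e)
E
```

```text
hA scene [132 119 118] 27
hA side [108 104 100] 19
(292, 226, 24, 18) 326
(240, 187, 26, 20) 404
(array([ 4.74067166e-01,  1.67250420e-01, -2.49600321e-04,  3.75084824e-02]), np.float64(0.3555217498996894))
hB scene [129 117 112] 34
hB side [108 103 100] 19
(202, 191, 25, 19) 381
(351, 212, 32, 26) 633
(array([ 0.66820113, -0.11434476,  0.00321763,  0.04384144]), np.float64(0.27917330555892267))
hC scene [133 121 116] 33
hC side [108 103  98] 24
(217, 153, 16, 11) 147
(384, 293, 26, 25) 510
(array([ 0.54448047, -0.33277155, -0.00551071,  0.03175929]), np.float64(0.33973866256085916))
L scene [216 197 189] 32
L side [172 166 157] 22
(293, 241, 20, 15) 228
(239, 140, 18, 10) 139
(array([0.54630886, 0.28782697, 0.08945512, 0.02736285]), np.float64(0.5625785589796205))
M scene [222 206 195] 31
M side [171 166 156] 22
(246, 219, 14, 10) 114
(296, 160, 14, 9) 98
(array([0.62886787, 0.12624824, 0.08132839, 0.02108222]), np.float64(0.41914108825617713))
S scene [220 199 190] 35
S side [171 166 158] 19
(268, 159, 8, 5) 34
(309, 260, 13, 11) 99
(array([ 0.43165954, -0.15108142,  0.0724293 ,  0.01483887]), np.float64(0.3540806951898428))
```

```bash
python3 - <<'E'
from h import *
import pickle
F=pickle.load(open("F0.pkl","rb"))
o=r.get_obs(); print(R.from_rotvec(o["orientation"]).as_matrix().round(3))
Rm=R.from_rotvec(o["orientation"]).as_matrix(); print("jaw deg",np.degrees(np.arctan2(Rm[1,2],Rm[0,2])))
f=r.grab_frame("wrist"); print("cam rel in tool",Rm.T@(np.array(f["position"])-o["tcp_pos"]), "cam axis in tool",Rm.T@R.from_rotvec(f["orientation"]).as_matrix())
for n,a,b in [("cup",(277,183),(294,215)),("caddyL",(416,242),(154,77)),("caddynear",(364,258),(195,92)),("spoonbowl",(361,255),(193,184)),("spoonend",(385,234),(165,208))]:
    print(n,*tri([(F["scene"],a),(F["side"],b)]))
E
```

```text
[[ 0.901 -0.     0.433]
 [-0.433 -0.001  0.901]
 [ 0.    -1.    -0.001]]
jaw deg 64.33906594145803
cam rel in tool [-0.06983647 -0.14245764  0.00063732] cam axis in tool [[ 1.15755685e-03 -9.61329300e-01 -2.75399052e-01]
 [-7.98005823e-04  2.75398261e-01 -9.61329892e-01]
 [ 9.99999012e-01  1.33256404e-03 -4.48357237e-04]]
cup [ 0.48001559 -0.01131022  0.08775835] [np.float64(0.6831527232623235), np.float64(0.8748769769193977)]
caddyL [0.39104192 0.53093682 0.26720413] [np.float64(1.397513231351403), np.float64(1.1436043002422436)]
caddynear [0.48779313 0.47420968 0.20422932] [np.float64(0.7145076593402947), np.float64(0.5739201564778311)]
spoonbowl [0.35956885 0.32283099 0.00619374] [np.float64(0.5532489424760175), np.float64(0.5509747944722015)]
spoonend [0.24333086 0.2851703  0.01155065] [np.float64(0.9696270215115347), np.float64(1.0778223970146925)]
```

Call:
{"name": "send_rows", "arguments": {"rows": "0 0 0.03 0 0 0;0 0 0.03 0 0 0;0 0 0.03 0 0 0;0.021 -0.027 0 0 0 -0.1415;0.021 -0.027 0 0 0 -0.1415;0.021 -0.027 0 0 0 -0.1415;0.021 -0.027 0 0 0 -0.1415;0.021 -0.027 0 0 0 -0.1415;0.021 -0.027 0 0 0 -0.1415;0.021 -0.027 0 0 0 -0.1415;0.021 -0.027 0 0 0 -0.1415;0.021 -0.027 0 0 0 -0.1415;0.021 -0.027 0 0 0 -0.1415;0.021 -0.027 0 0 0 -0.1415;0.021 -0.027 0 0 0 -0.1415;0 0 0 0 0 0;0 0 0 0 0 0", "grip": 0.085}}

```text
clock: 2.0
tcp_pos: [0.5446, 0.2838, 0.3213]
orientation: [-0.879, 1.619, -1.619]
contact_force: [-1.5, 0.1, -0.3]
grip_width: 0.085
```

```bash
python3 - <<'E'
from h import *
import pickle
f=r.grab_frame("wrist"); pickle.dump(f,open("w1.pkl","wb")); save("pics/w1.png",f["pixels"])
for k,p in {"L":(.545,.283,.09),"M":(.629,.126,.082),"A":(.474,.167,.012)}.items(): print(k,proj(f,p))
print(r.get_obs()["joints"])
E
```

```text
L [[282.76370105 171.87403326]]
M [[426.10319537 248.14066048]]
A [[285.45617769 263.35696851]]
[-0.94579788  0.32524038  0.4746662   1.62164926 -0.1560779   1.23263914
 -1.01389226]
```

View pics/w1.png

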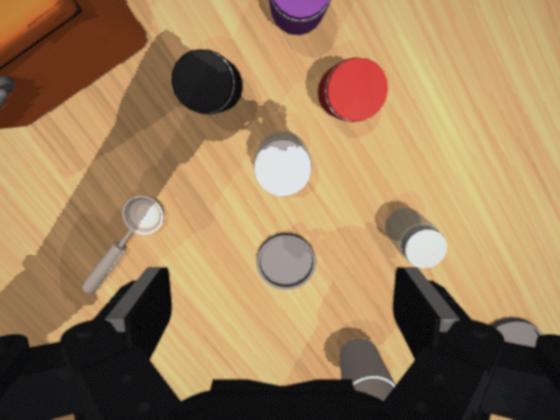

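The wrist view shows the white lids of the large jar at (282,167) and the medium jar at (427,249). The middle holder is at (286,260), and the black, red and purple look-alikes sit above. The three clear-bodied jars with plain aluminium lids are the targets. The coloured ones are ruled out.

```bash
python3 - <<'E'
from h import *
import pickle
F=pickle.load(open("F0.pkl","rb")); f=pickle.load(open("w1.pkl","rb"))
wl=lambda px:(sat(px)[0]<25)&(sat(px)[1]>190)
crop("pics/wc.png",f,200,110,480,320,2)
k,c=comp(f,(282,165),wl,40);print(cv2.boundingRect(c));cl=c
k,c=comp(f,(427,249),wl,40);print(cv2.boundingRect(c));cm=c
k,c=comp(f,(286,260),lambda p:(sat(p)[0]<70)&(sat(p)[1]<185),45);print(cv2.boundingRect(c));ca=cv2.convexHull(c)[:,0,:]
for n,c,z,rr,p in [("L",cl,.09,.029,(.545,.283)),("M",cm,.082,.023,(.629,.126))]:
    print(n,"wrist only z fixed",fitcyl([(f,cv2.convexHull(c)[:,0,:])],[*p,z,rr],[0],z))
print("A",fitcyl([(f,ca)],[.474,.167,0,.039],[0,.012],0))
# wrist centre + scene/side triangulation of lid centre
def el(c): return cv2.fitEllipse(cv2.convexHull(c))[0]
for n,c,a,b,z in [("L",cl,(302,250),(249,147),.09),("M",cm,(253,225),(302,166),.082)]:
    obs=[(f,el(c))]
    for nm,uv in zip(("scene","side"),(a,b)):
        kk,cc=comp(F[nm],uv,white); obs.append((F[nm],el(cc)))
    print(n,[np.round(q[1],1) for q in obs]); print(tri(obs)); print(tri(obs[:2]),tri([obs[0],obs[2]])); print(onplane(f,el(c),z))
E
```

```text
(255, 146, 56, 50)
(406, 230, 41, 37)
(257, 234, 59, 56)
L wrist only z fixed (array([0.54669786, 0.28629403, 0.09300378, 0.02833218]), np.float64(0.7755814017226523))
M wrist only z fixed (array([0.62845717, 0.12577286, 0.082     , 0.02228942]), np.float64(0.15161319409939006))
A (array([0.47448282, 0.16687882, 0.        , 0.03832866]), np.float64(0.272119083184577))
L [array([282.5, 168.3]), array([302.7, 248.3]), array([247.4, 144.6])]
(array([0.54639488, 0.28691903, 0.08912826]), [np.float64(0.8671375681792644), np.float64(0.3091809494329362), np.float64(0.09638237062707124)])
(array([0.54595125, 0.28625175, 0.08763038]), [np.float64(0.7098332862293552), np.float64(0.2552425251957592)]) (array([0.54649441, 0.28638651, 0.08983938]), [np.float64(0.3304923568801729), np.float64(0.10910872644014272)])
[[0.54678962 0.28623134 0.09      ]]
M [array([425.8, 248.3]), array([252.5, 223.5]), array([302.4, 163.8])]
(array([0.62876576, 0.12586345, 0.08125479]), [np.float64(0.1944119797938219), np.float64(0.2871425599217502), np.float64(0.2560629273296292)])
(array([0.62845544, 0.12611896, 0.08126837]), [np.float64(0.49270276076382813), np.float64(0.16608700559263012)]) (array([0.62902738, 0.12554203, 0.08144064]), [np.float64(0.3272437121253373), np.float64(0.11330237614123377)])
[[0.62866282 0.12605329 0.082     ]]
```

View pics/wc.png

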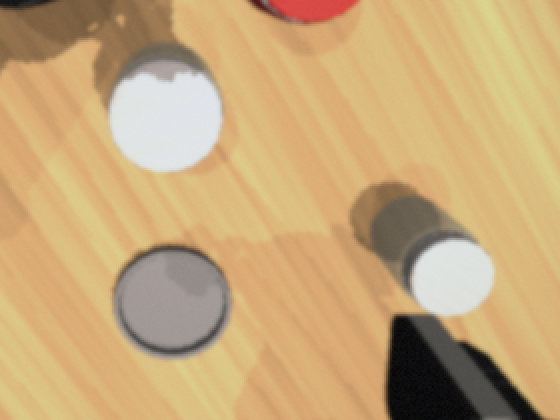

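Call:
{"name": "send_rows", "arguments": {"rows": "0.002 0.0027 -0.03 0 0 0;0 0 -0.04 0 0 0;0 0 -0.04 0 0 0;0 0 -0.04 0 0 0;0 0 -0.04 0 0 0;0 0 -0.03 0 0 0;0 0 -0.02 0 0 0;0 0 -0.02 0 0 0;0 0 -0.015 0 0 0;0 0 -0.012 0 0 0;0 0 0 0 0 0;0 0 0 0 0 0"}}

```text
clock: 3.25
tcp_pos: [0.5464, 0.2876, 0.0347]
orientation: [-0.88, 1.619, -1.618]
contact_force: [0.6, -0.4, 0.2]
grip_width: 0.0847
```

Call:
{"name": "send_rows", "arguments": {"rows": "0 0 0 0 0 0;0 0 0 0 0 0;0 0 0 0 0 0;0 0 0 0 0 0;0 0 0 0 0 0;0 0 0 0 0 0;0 0 0 0 0 0;0 0 0 0 0 0", "grip": 0.05, "grip_force": 40}}

```text
clock: 4.05
tcp_pos: [0.547, 0.2875, 0.0357]
orientation: [-0.878, 1.619, -1.618]
contact_force: [-1.1, 0.2, 6.0]
grip_width: 0.0613
```

```bash
python3 - <<'E'
from h import *
f=r.grab_frame("wrist"); save("pics/w2.png",f["pixels"]);o=r.get_obs();print(o["clock"],o["grip_width"],o["tcp_pos"],o["contact_force"])
E
```

```text
4.1 0.06123313866748451 [0.54704329 0.28751242 0.03568667] [-1.16609626 -0.60987805  5.0393827 ]
```

View pics/w2.png

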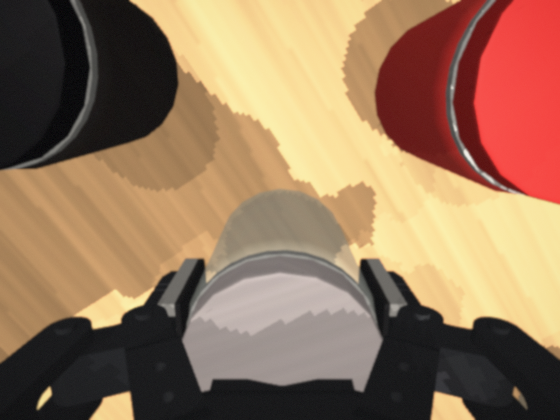

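Call:
{"name": "send_rows", "arguments": {"rows": "0 0 0.005 0 0 0;0 0 0.01 0 0 0;0 0 0.015 0 0 0;0 0 0.025 0 0 0;0 0 0.035 0 0 0;0 0 0.035 0 0 0;0 0 0.025 0 0 0", "grip_force": 50}}

```text
clock: 4.8
tcp_pos: [0.547, 0.2873, 0.1879]
orientation: [-0.876, 1.619, -1.618]
contact_force: [0.2, -0.1, -2.2]
grip_width: 0.0607
```

```bash
python3 - <<'E'
from h import *
f=r.grab_frame("side"); crop("pics/s3.png",f,150,50,430,260,2);o=r.get_obs();print(o["clock"],o["grip_width"],o["tcp_pos"],o["contact_force"])
E
```

```text
4.85 0.060689774291372706 [0.54900218 0.28811454 0.19175046] [ 1.53552627 -0.0041683   0.54517288]
```

View pics/s3.png

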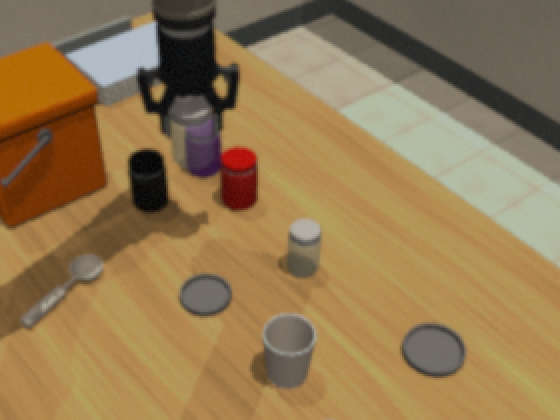

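Call:
{"name": "send_rows", "arguments": {"rows": "0.0046 -0.0154 0.01 0 0 0;0.0093 -0.0308 0 0 0 0;0.0093 -0.0308 0 0 0 0;0.0093 -0.0308 0 0 0 0;0.0093 -0.0308 0 0 0 0;0.0093 -0.0308 0 0 0 0;0.0093 -0.0308 0 0 0 0;0.0093 -0.0308 0 0 0 0;0.0093 -0.0308 0 0 0 0;0.0093 -0.0308 0 0 0 0;0.0093 -0.0308 0 0 0 0;0.0093 -0.0308 0 0 0 0;0.0093 -0.0308 -0.02 0 0 0;0.0046 -0.0154 -0.03 0 0 0;0 0 -0.03 0 0 0;0 0 -0.02 0 0 0;0 0 -0.01 0 0 0;0 0 0 0 0 0;0 0 0 0 0 0"}}

```text
clock: 6.75
tcp_pos: [0.6673, -0.1138, 0.085]
orientation: [-0.879, 1.618, -1.62]
contact_force: [-0.3, 0.4, -1.6]
grip_width: 0.0612
```

```bash
python3 - <<'E'
from h import *
o=r.get_obs();print(o["clock"],o["grip_width"],o["tcp_pos"],o["contact_force"],o["joints"])
for n,b in (("scene",(150,120,290,260)),("side",(300,150,440,290)),("wrist",(0,0,560,420))):
    f=r.grab_frame(n); p=proj(f,[[.6682,-.1143,.012],[o["tcp_pos"][0],o["tcp_pos"][1],.1]]);print(n,p)
    crop(f"pics/{n}4.png",f,*b,4 if n!="wrist" else 1)
E
```

```text
6.75 0.061192794615366655 [ 0.66726592 -0.11381854  0.08503374] [-0.25802643  0.42903204 -1.56663533] [-0.22486199  0.67277265  0.44105329  1.68639157 -0.35740205  0.86255207
 -0.20834278]
scene [[213.55095704 198.11550954]
 [211.82266365 177.75893209]]
side [[366.80069704 222.73805291]
 [372.63414475 202.21169667]]
wrist [[282.80914089 220.74741088]
 [281.12729653 293.15592227]]
```

View pics/scene4.png

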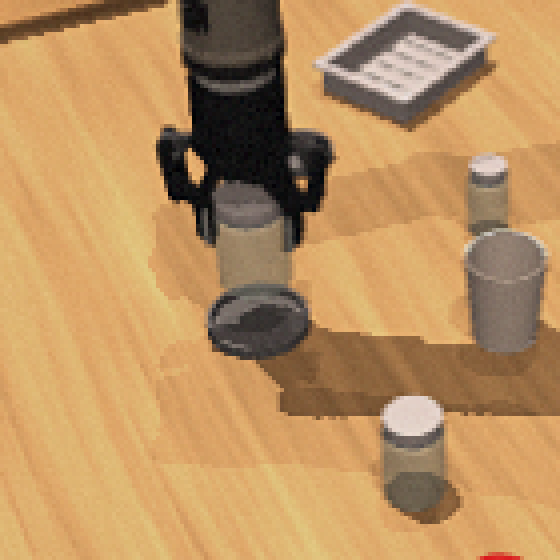

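View pics/side4.png

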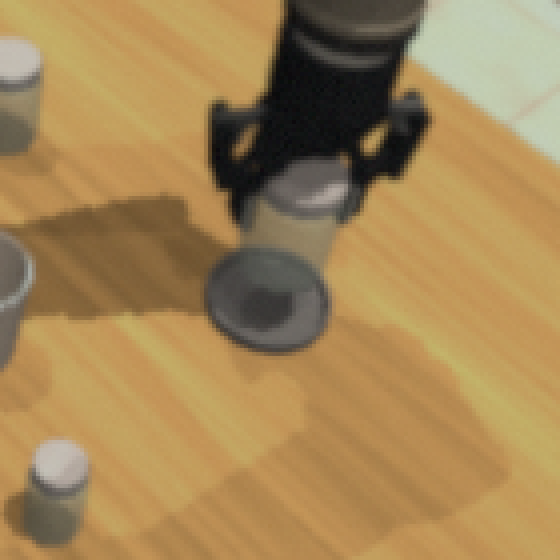

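View pics/wrist4.png

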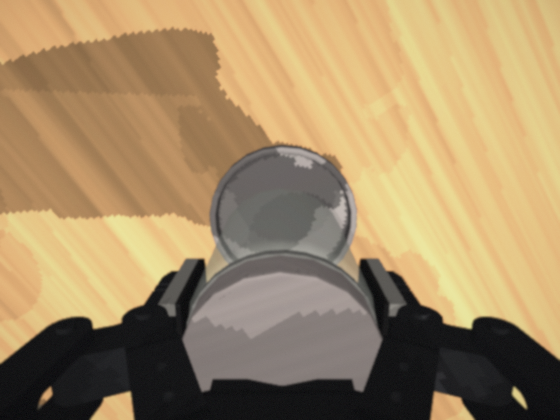

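Call:
{"name": "send_rows", "arguments": {"rows": "0.001 -0.0005 -0.012 0 0 0;0 0 -0.012 0 0 0;0 0 -0.01 0 0 0;0 0 -0.006 0 0 0;0 0 -0.003 0 0 0;0 0 0 0 0 0"}}

```text
clock: 7.5
tcp_pos: [0.6677, -0.1138, 0.0406]
orientation: [-0.881, 1.619, -1.619]
contact_force: [-0.2, 0.3, -1.0]
grip_width: 0.061
```

Call:
{"name": "send_rows", "arguments": {"rows": "0 0 -0.001 0 0 0;0 0 -0.001 0 0 0;0 0 0 0 0 0"}}

```text
clock: 7.8
tcp_pos: [0.6682, -0.1138, 0.0395]
orientation: [-0.879, 1.619, -1.619]
contact_force: [0.2, 0.5, -2.5]
grip_width: 0.0608
```

Call:
{"name": "send_rows", "arguments": {"rows": "0 0 -0.001 0 0 0;0 0 0 0 0 0;0 0 0 0 0 0"}}

```text
clock: 8.1
tcp_pos: [0.6683, -0.1139, 0.0388]
orientation: [-0.879, 1.619, -1.619]
contact_force: [-0.4, 0.1, 2.8]
grip_width: 0.0607
```

Call:
{"name": "send_rows", "arguments": {"rows": "0 0 -0.001 0 0 0;0 0 0 0 0 0;0 0 0 0 0 0"}}

```text
clock: 8.4
tcp_pos: [0.6683, -0.1138, 0.0388]
orientation: [-0.879, 1.619, -1.619]
contact_force: [-4.1, 1.8, 10.1]
grip_width: 0.0608
```

Call:
{"name": "send_rows", "arguments": {"rows": "0 0 0.001 0 0 0;0 0 0 0 0 0;0 0 0 0 0 0;0 0 0 0 0 0", "grip": 0.068}}

```text
clock: 8.8
tcp_pos: [0.668, -0.1137, 0.0381]
orientation: [-0.88, 1.619, -1.619]
contact_force: [0.4, 0.6, 0.7]
grip_width: 0.0683
```

Call:
{"name": "send_rows", "arguments": {"rows": "0 0 0 0 0 0;0 0 0 0 0 0;0 0 0 0 0 0;0 0 0 0 0 0", "grip": 0.085}}

```text
clock: 9.2
tcp_pos: [0.668, -0.1138, 0.0383]
orientation: [-0.88, 1.619, -1.619]
contact_force: [-0.3, 0.7, -0.4]
grip_width: 0.0851
```

```bash
python3 - <<'E'
from h import *
o=r.get_obs();print(o["clock"],o["grip_width"],o["tcp_pos"],o["contact_force"])
f=r.grab_frame("wrist");save("pics/w5.png",f["pixels"])
E
```

```text
9.2 0.08512899370987763 [ 0.66804019 -0.113766    0.03826634] [-0.26318634  0.69830127 -0.43558848]
```

View pics/w5.png

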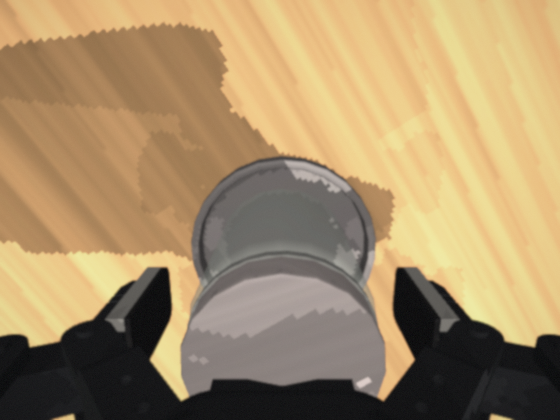

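Call:
{"name": "send_rows", "arguments": {"rows": "0 0 0.01 0 0 0;0 0 0.03 0 0 0;0 0 0.05 0 0 0;0 0 0.05 0 0 0;-0.002 0.015 0.04 0 0 0;-0.005 0.03 0.01 0 0 0;-0.005 0.03 0 0 0 0;-0.005 0.03 0 0 0 0;-0.005 0.03 0 0 0 0;-0.005 0.03 0 0 0 0;-0.005 0.03 0 0 0 0;-0.005 0.03 0 0 0 0;-0.0025 0.015 0 0 0 0;0 0 -0.02 0 0 0;0 0 -0.03 0 0 0;0 0 -0.02 0 0 0;0 0 0 0 0 0;0 0 0 0 0 0"}}

```text
clock: 11.05
tcp_pos: [0.629, 0.1254, 0.159]
orientation: [-0.879, 1.619, -1.62]
contact_force: [0.4, -0.1, 0.4]
grip_width: 0.085
```

```bash
python3 - <<'E'
from h import *
o=r.get_obs();print(o["clock"],o["grip_width"],o["tcp_pos"],o["joints"])
f=r.grab_frame("wrist");save("pics/w6.png",f["pixels"]);print(proj(f,[.6287,.126,.082]))
E
```

```text
11.05 0.08495110167949134 [0.62898925 0.12542885 0.15902302] [-0.62321392  0.52758341  0.45764306  1.73194412 -0.2770471   0.94620226
 -0.63218543]
[[281.09499614 217.75616536]]
```

View pics/w6.png

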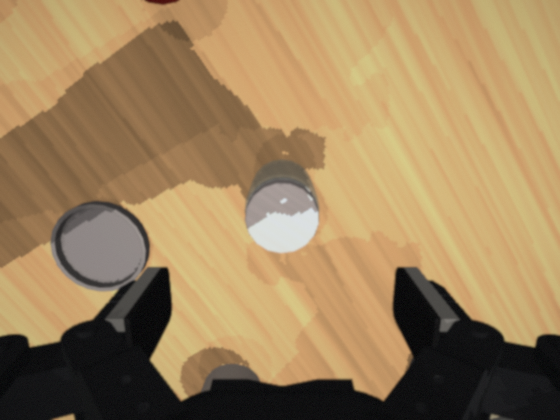

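Call:
{"name": "send_rows", "arguments": {"rows": "0 0 -0.02 0 0 0;0 0 -0.03 0 0 0;0 0 -0.03 0 0 0;0 0 -0.025 0 0 0;0 0 -0.015 0 0 0;0 0 -0.009 0 0 0;0 0 0 0 0 0;0 0 0 0 0 0"}}

```text
clock: 11.9
tcp_pos: [0.6295, 0.1263, 0.0305]
orientation: [-0.878, 1.618, -1.619]
contact_force: [0.5, 0.3, 1.2]
grip_width: 0.0853
```

Call:
{"name": "send_rows", "arguments": {"rows": "0 0 0 0 0 0;0 0 0 0 0 0;0 0 0 0 0 0;0 0 0 0 0 0;0 0 0 0 0 0;0 0 0 0 0 0;0 0 0 0 0 0;0 0 0 0 0 0;0 0 0 0 0 0", "grip": 0.038, "grip_force": 45}}

```text
clock: 12.8
tcp_pos: [0.6294, 0.1264, 0.0303]
orientation: [-0.878, 1.618, -1.619]
contact_force: [-0.6, 0.2, 6.2]
grip_width: 0.0489
```

Call:
{"name": "send_rows", "arguments": {"rows": "0 0 0.005 0 0 0;0 0 0.01 0 0 0;0 0 0.02 0 0 0;0 0 0.03 0 0 0;0 0 0.03 0 0 0;-0.01 0.0026 0.02 0 0 0;-0.02 0.005 0 0 0 0;-0.025 0.0065 0 0 0 0;-0.025 0.0065 0 0 0 0;-0.025 0.0065 0 0 0 0;-0.025 0.0065 0 0 0 0;-0.015 0.0045 0 0 0 0;-0.01 0.0024 -0.01 0 0 0;0 0 -0.02 0 0 0;0 0 -0.02 0 0 0;0 0 -0.01 0 0 0;0 0 0 0 0 0;0 0 0 0 0 0"}}

```text
clock: 14.6
tcp_pos: [0.4741, 0.1665, 0.0844]
orientation: [-0.879, 1.619, -1.62]
contact_force: [0.4, -0.5, 0.3]
grip_width: 0.0486
```

```bash
python3 - <<'E'
from h import *
o=r.get_obs();print(o["clock"],o["grip_width"],o["tcp_pos"],o["contact_force"],o["joints"])
f=r.grab_frame("wrist");save("pics/w7.png",f["pixels"]);print(proj(f,[[.4743,.167,.012],[*o["tcp_pos"][:2],.012]]))
f=r.grab_frame("side");crop("pics/s7.png",f,160,90,360,290,3)
E
```

```text
14.6 0.04860617442880428 [0.47410001 0.16649697 0.08444618] [ 0.43144258 -0.53086207  0.33302553] [-0.80328807  0.42742134  0.42160468  2.10942509 -0.2806283   0.65732114
 -0.7672315 ]
[[281.81177925 219.80556578]
 [281.98928952 220.64528883]]
```

View pics/w7.png

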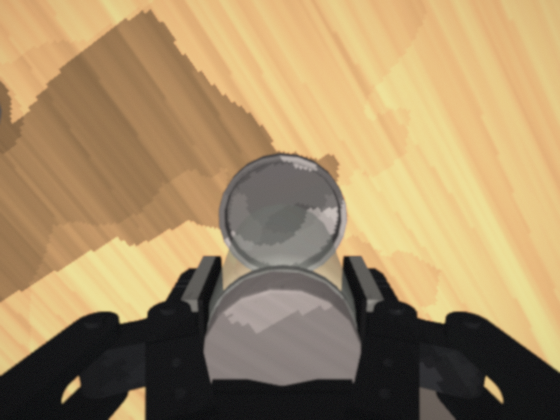

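View pics/s7.png

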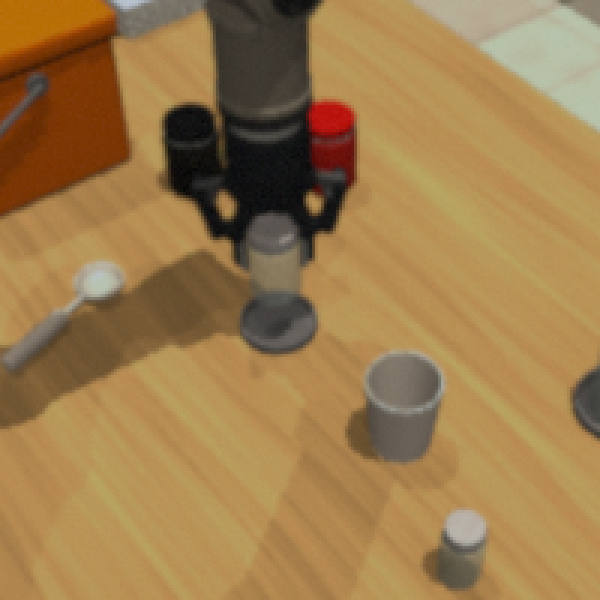

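Call:
{"name": "send_rows", "arguments": {"rows": "0 0 -0.012 0 0 0;0 0 -0.014 0 0 0;0 0 -0.012 0 0 0;0 0 -0.006 0 0 0;0 0 -0.004 0 0 0;0 0 -0.001 0 0 0;0 0 0 0 0 0"}}

```text
clock: 15.4
tcp_pos: [0.4737, 0.1667, 0.0353]
orientation: [-0.88, 1.619, -1.619]
contact_force: [-0.2, 0.6, -0.6]
grip_width: 0.0486
```

Call:
{"name": "send_rows", "arguments": {"rows": "0 0 -0.001 0 0 0;0 0 0 0 0 0;0 0 0 0 0 0"}}

```text
clock: 15.7
tcp_pos: [0.4737, 0.1669, 0.0346]
orientation: [-0.879, 1.619, -1.619]
contact_force: [-0.8, 0.3, -0.9]
grip_width: 0.0483
```

Call:
{"name": "send_rows", "arguments": {"rows": "0 0 -0.001 0 0 0;0 0 0 0 0 0;0 0 0 0 0 0"}}

```text
clock: 16.0
tcp_pos: [0.4735, 0.1668, 0.0333]
orientation: [-0.88, 1.619, -1.619]
contact_force: [0.3, -1.2, -0.6]
grip_width: 0.049
```

Call:
{"name": "send_rows", "arguments": {"rows": "0 0 -0.001 0 0 0;0 0 0 0 0 0;0 0 0 0 0 0"}}

```text
clock: 16.3
tcp_pos: [0.4736, 0.1668, 0.0332]
orientation: [-0.88, 1.62, -1.618]
contact_force: [-3.9, -1.0, 12.4]
grip_width: 0.0487
```

Call:
{"name": "send_rows", "arguments": {"rows": "0 0 -0.0005 0 0 0;0 0 0 0 0 0;0 0 0 0 0 0"}}

```text
clock: 16.6
tcp_pos: [0.4736, 0.1668, 0.0332]
orientation: [-0.879, 1.62, -1.618]
contact_force: [-5.8, -1.1, 18.7]
grip_width: 0.0486
```

Contact; release.

Call:
{"name": "send_rows", "arguments": {"rows": "0 0 0.001 0 0 0;0 0 0 0 0 0"}}

```text
clock: 16.8
tcp_pos: [0.4738, 0.1669, 0.0333]
orientation: [-0.879, 1.619, -1.619]
contact_force: [-1.6, -0.6, 7.0]
grip_width: 0.0485
```

Call:
{"name": "send_rows", "arguments": {"rows": "0 0 0 0 0 0;0 0 0 0 0 0;0 0 0 0 0 0;0 0 0 0 0 0", "grip": 0.057}}

```text
clock: 17.2
tcp_pos: [0.4735, 0.1667, 0.0326]
orientation: [-0.88, 1.619, -1.619]
contact_force: [0.6, 0.5, 0.1]
grip_width: 0.0569
```

Call:
{"name": "send_rows", "arguments": {"rows": "0 0 0 0 0 0;0 0 0 0 0 0;0 0 0 0 0 0;0 0 0 0 0 0", "grip": 0.08}}

```text
clock: 17.6
tcp_pos: [0.4735, 0.1668, 0.0328]
orientation: [-0.88, 1.619, -1.619]
contact_force: [-0.4, -0.4, -0.5]
grip_width: 0.0802
```

```bash
python3 - <<'E'
from h import *
o=r.get_obs();print(o["clock"],o["grip_width"],o["tcp_pos"],o["contact_force"])
f=r.grab_frame("wrist");save("pics/w8.png",f["pixels"])
E
```

```text
17.6 0.08024266939183683 [0.47353867 0.16677153 0.03279193] [-0.35380775 -0.44682755 -0.51511608]
```

View pics/w8.png

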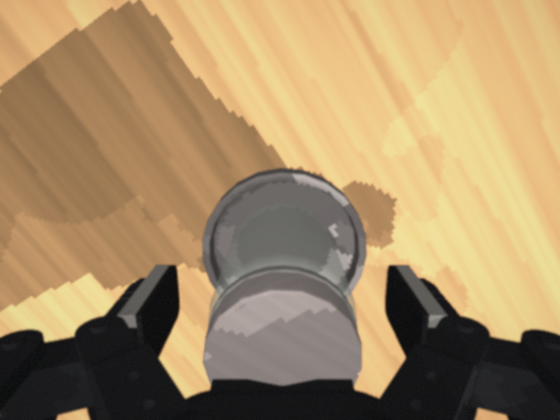

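Call:
{"name": "send_rows", "arguments": {"rows": "0 0 0.01 0 0 0;0 0 0.03 0 0 0;0 0 0.05 0 0 0;0 0 0.05 0 0 0;-0.002 -0.014 0.04 0 0 0;-0.004 -0.029 0.01 0 0 0;-0.004 -0.029 0 0 0 0;-0.004 -0.029 0 0 0 0;-0.004 -0.029 0 0 0 0;-0.004 -0.029 0 0 0 0;-0.004 -0.029 0 0 0 0;-0.004 -0.029 0 0 0 0;-0.004 -0.029 0 0 0 0;-0.004 -0.029 0 0 0 0;-0.003 -0.029 0 0 0 0;-0.0015 -0.014 0 0 0 0;0 0 -0.03 0 0 0;0 0 -0.03 0 0 0;0 0 -0.01 0 0 0;0 0 0 0 0 0", "grip": 0.08}}

```text
clock: 19.65
tcp_pos: [0.43, -0.1512, 0.1523]
orientation: [-0.882, 1.621, -1.619]
contact_force: [-0.5, -0.4, 0.2]
grip_width: 0.0801
```

```bash
python3 - <<'E'
from h import *
o=r.get_obs();print(o["clock"],o["grip_width"],o["tcp_pos"],o["joints"])
f=r.grab_frame("wrist");save("pics/w9.png",f["pixels"]);print(proj(f,[.431,-.1515,.074]))
try:
    k,c=comp(f,proj(f,[.431,-.1515,.074])[0],lambda p:(sat(p)[0]<45)&(sat(p)[1]>110),40);e=cv2.fitEllipse(cv2.convexHull(c));print(e,onplane(f,e[0],.074))
except Exception as e: print(e)
E
```

```text
19.65 0.0801254032163723 [ 0.43002858 -0.15116044  0.15225167] [-0.41208931  0.26783343  0.72044347  2.17363165 -0.24899508  0.78293662
 -0.10629113]
[[283.95816848 217.13705258]]
((284.0501708984375, 216.14111328125), (51.172447204589844, 54.88284683227539), 87.18297576904297) [[ 0.43139733 -0.15099115  0.074     ]]
```

View pics/w9.png

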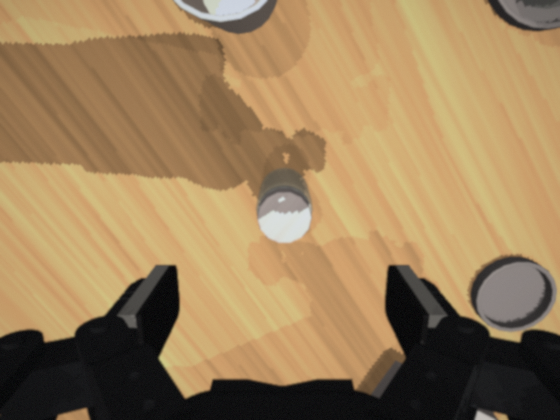

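```bash
python3 - <<'E'
from h import *
f=r.grab_frame("wrist")
k,c=comp(f,(513,294),lambda p:(sat(p)[0]<70)&(sat(p)[1]<185),45);print(cv2.boundingRect(c))
print(fitcyl([(f,cv2.convexHull(c)[:,0,:])],[.544,-.333,0,.033],[0,.012],0))
E
```

```text
(469, 258, 85, 74)
(array([ 5.44600885e-01, -3.33104715e-01,  3.10716282e-04,  3.21360828e-02]), np.float64(0.4046119590790268))
```

Call:
{"name": "send_rows", "arguments": {"rows": "0.001 0 -0.02 0 0 0;0 0 -0.03 0 0 0;0 0 -0.03 0 0 0;0 0 -0.025 0 0 0;0 0 -0.015 0 0 0;0 0 -0.007 0 0 0;0 0 0 0 0 0;0 0 0 0 0 0"}}

```text
clock: 20.55
tcp_pos: [0.4331, -0.1514, 0.0269]
orientation: [-0.878, 1.617, -1.619]
contact_force: [-0.3, -0.2, -0.4]
grip_width: 0.08
```

Call:
{"name": "send_rows", "arguments": {"rows": "0 0 0 0 0 0;0 0 0 0 0 0;0 0 0 0 0 0;0 0 0 0 0 0;0 0 0 0 0 0;0 0 0 0 0 0;0 0 0 0 0 0;0 0 0 0 0 0;0 0 0 0 0 0;0 0 0 0 0 0", "grip": 0.026, "grip_force": 40}}

```text
clock: 21.55
tcp_pos: [0.4324, -0.1512, 0.0265]
orientation: [-0.879, 1.619, -1.619]
contact_force: [-0.9, 1.1, 8.1]
grip_width: 0.0368
```

Call:
{"name": "send_rows", "arguments": {"rows": "0 0 0.005 0 0 0;0 0 0.01 0 0 0;0 0 0.02 0 0 0;0 0 0.03 0 0 0;0.0055 -0.009 0.03 0 0 0;0.011 -0.018 0.01 0 0 0;0.0165 -0.027 0 0 0 0;0.0165 -0.027 0 0 0 0;0.0165 -0.027 0 0 0 0;0.0165 -0.027 0 0 0 0;0.015 -0.024 0 0 0 0;0.01 -0.016 0 0 0 0;0.0045 -0.007 -0.01 0 0 0;0 0 -0.02 0 0 0;0 0 -0.02 0 0 0;0 0 0 0 0 0;0 0 0 0 0 0"}}

```text
clock: 23.25
tcp_pos: [0.5435, -0.3325, 0.0807]
orientation: [-0.881, 1.62, -1.618]
contact_force: [0.6, -0.4, -0.5]
grip_width: 0.0364
```

```bash
python3 - <<'E'
from h import *
o=r.get_obs();print(o["clock"],o["grip_width"],o["tcp_pos"],o["contact_force"],o["joints"])
f=r.grab_frame("wrist");save("pics/w10.png",f["pixels"]);print(proj(f,[[.5446,-.333,.012],[*o["tcp_pos"][:2],.012]]))
f=r.grab_frame("side");crop("pics/s10.png",f,300,200,500,400,3)
E
```

```text
23.25 0.03643842228155501 [ 0.5435368  -0.33254872  0.08067696] [ 0.5698099  -0.35647806 -0.50907771] [ 0.03385594  0.66072623  0.59299778  1.79671421 -0.48120078  0.83408891
  0.28603069]
[[284.07540959 222.25414594]
 [282.15263103 222.5752749 ]]
```

View pics/w10.png

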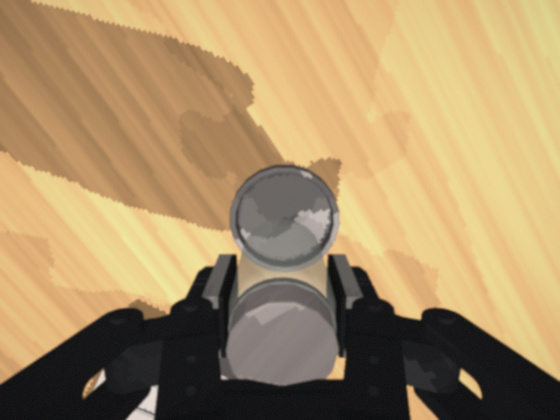

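View pics/s10.png

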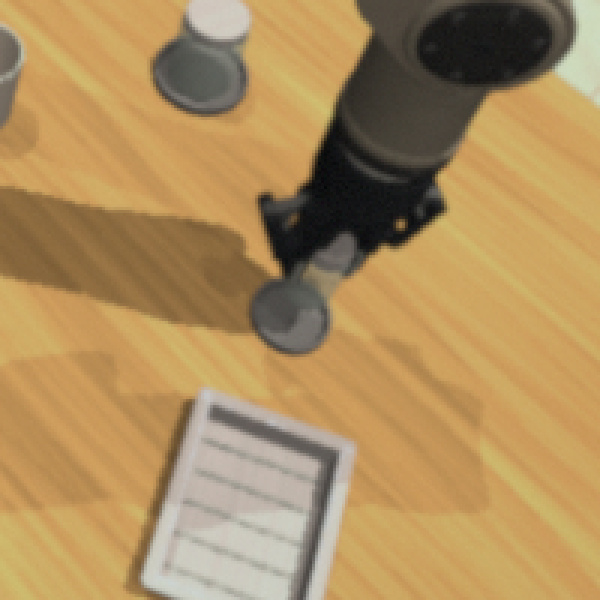

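Call:
{"name": "send_rows", "arguments": {"rows": "0.001 -0.0005 -0.012 0 0 0;0 0 -0.014 0 0 0;0 0 -0.012 0 0 0;0 0 -0.006 0 0 0;0 0 -0.004 0 0 0;0 0 -0.001 0 0 0;0 0 0 0 0 0"}}

```text
clock: 24.05
tcp_pos: [0.5451, -0.334, 0.0319]
orientation: [-0.88, 1.619, -1.619]
contact_force: [-0.6, 1.0, -0.5]
grip_width: 0.0367
```

Call:
{"name": "send_rows", "arguments": {"rows": "0 0 -0.001 0 0 0;0 0 0 0 0 0;0 0 0 0 0 0"}}

```text
clock: 24.35
tcp_pos: [0.5452, -0.3338, 0.0311]
orientation: [-0.88, 1.618, -1.619]
contact_force: [-0.0, -0.2, -0.8]
grip_width: 0.0366
```

Call:
{"name": "send_rows", "arguments": {"rows": "0 0 -0.001 0 0 0;0 0 0 0 0 0;0 0 0 0 0 0"}}

```text
clock: 24.65
tcp_pos: [0.5451, -0.3337, 0.0298]
orientation: [-0.88, 1.619, -1.619]
contact_force: [-1.2, 0.2, -0.7]
grip_width: 0.0367
```

Call:
{"name": "send_rows", "arguments": {"rows": "0 0 -0.001 0 0 0;0 0 0 0 0 0;0 0 0 0 0 0"}}

```text
clock: 24.95
tcp_pos: [0.5451, -0.3338, 0.0295]
orientation: [-0.879, 1.619, -1.619]
contact_force: [-1.8, 2.4, 5.8]
grip_width: 0.0367
```

Call:
{"name": "send_rows", "arguments": {"rows": "0 0 0 0 0 0;0 0 0 0 0 0;0 0 0 0 0 0;0 0 0 0 0 0", "grip": 0.045}}

```text
clock: 25.35
tcp_pos: [0.5451, -0.3337, 0.0287]
orientation: [-0.88, 1.619, -1.619]
contact_force: [-0.5, 0.8, 0.3]
grip_width: 0.045
```

Call:
{"name": "send_rows", "arguments": {"rows": "0 0 0 0 0 0;0 0 0 0 0 0;0 0 0 0 0 0;0 0 0 0 0 0", "grip": 0.065}}

```text
clock: 25.75
tcp_pos: [0.545, -0.3337, 0.0288]
orientation: [-0.88, 1.619, -1.619]
contact_force: [0.2, -0.1, 0.1]
grip_width: 0.0647
```

Call:
{"name": "send_rows", "arguments": {"rows": "0 0 0.01 0 0 0;0 0 0.02 0 0 0;0 0 0.03 0 0 0;0 0 0.04 0 0 0;0 0 0.04 0 0 0;0 0 0.04 0 0 0;-0.01 0.01 0.02 0 0 0;-0.02 0.02 0.02 0 0 0;-0.02 0.03 0.02 0 0 0;-0.01 0.03 0 0 0 0;0 0.03 0 0 0 0;0 0.03 0 0 0 0;0 0.02 0 0 0 0;0 0 0 0 0 0;0 0 0 0 0 0"}}

```text
clock: 27.25
tcp_pos: [0.485, -0.1641, 0.2694]
orientation: [-0.879, 1.618, -1.619]
contact_force: [-0.1, -0.9, -0.4]
grip_width: 0.065
```

```bash
python3 - <<'E'
from h import *
o=r.get_obs();print(o["clock"],o["tcp_pos"],o["contact_force"])
for n in ("scene","side","wrist"):
    f=r.grab_frame(n);save(f"pics/{n}11.png",f["pixels"])
    for k,(x,y,h) in {"L":(.668,-.114,.093),"M":(.4743,.167,.085),"S":(.5446,-.333,.077)}.items(): print(n,k,proj(f,[[x,y,h],[x,y,.003]]).round(1).tolist())
E
```

```text
27.25 [ 0.4850219  -0.16407374  0.2693729 ] [-0.13000262 -0.89512853 -0.40389157]
scene L [[211.8, 179.5], [213.8, 200.1]]
scene M [[304.0, 215.8], [302.6, 234.9]]
scene S [[222.9, 142.0], [224.1, 158.1]]
side L [[372.4, 203.9], [366.1, 224.7]]
side M [[251.1, 178.0], [252.3, 197.4]]
side S [[404.2, 290.6], [396.0, 305.1]]
wrist L [[447.7, -1.8], [408.8, 21.8]]
wrist M [[-3.0, -218.6], [65.6, -141.7]]
wrist S [[425.9, 287.0], [402.6, 256.6]]
```

View pics/scene11.png

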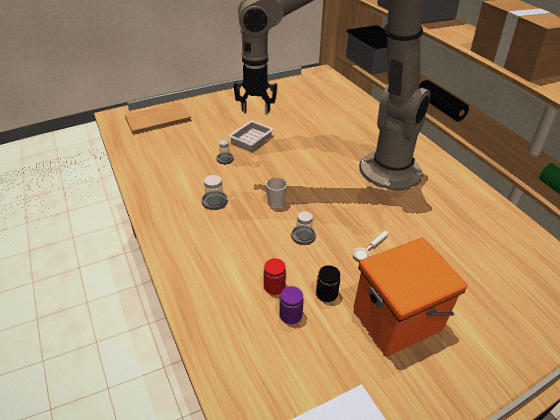

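View pics/side11.png

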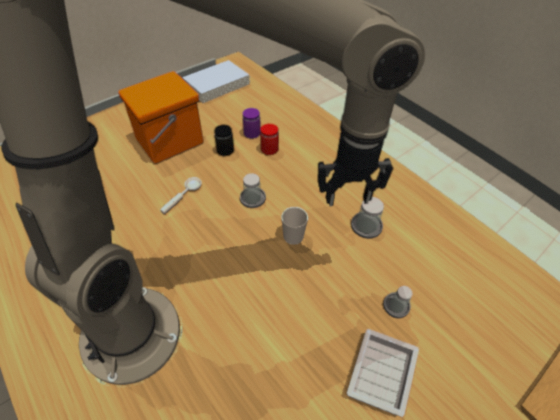

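View pics/wrist11.png

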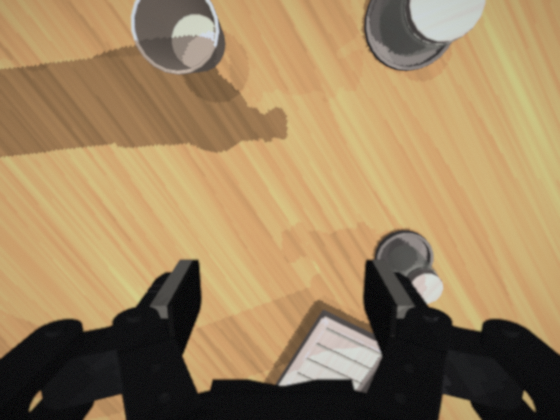

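The views match the predictions. In the scene view the lids are at L (213,182), M (304,217) and S (223,144), each jar upright and centred in its holder. The cup, tray, spoon, caddy and look-alikes are at the same pixels as before.

```bash
python3 - <<'E'
from h import *
print(r.get_obs()["contact_force"]); print(r.hand_in())
E
```

```text
[ 0.49110991 -0.62156816  0.02029965]
the job is handed in; nothing more can be done
None
```

I moved the three clear-glass jars in order: large to the widest holder, medium to the middle holder, small to the narrowest. Each was lowered until the force sensor showed contact with the holder floor, then released. The job was handed in at about 27 s.

- **Final check:** in the scene and side views all three jars stand upright in their holders, with the lids within about 3 px of where I predicted. The wrist view, which showed only the large and small jars, agreed. The gripper was clear of everything.
- **Other objects:** the cup, foil tray, spoon, caddy and the black, red and purple look-alikes appear unmoved.
- **Disagreement:** my first hand-picked point for the large jar was about 10 mm off in y (0.277 m). The lid fits gave 0.287 m, and I used that one.
- **Set-down force:** the highest force I read while setting down was about 19 N, on the medium jar.

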